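# Proof-pull a ball hitch, then unlatch it and hold the tongue up

## Robot

A 7-joint arm with a two-finger parallel gripper is mounted at the origin on the work surface. World frame = base frame: x ahead of the robot, y to its left, z up, the work surface at z = 0. Lengths are in m, angles in rad, forces in N, time in s.
With the tool pointing down it reaches from about 0.425 to 0.975 m from the base axis. Payload 16.7 kg.
Tool frame: the origin (TCP) lies on the centre line of the jaws, within the pads' length; the fingertips stand 11 mm ahead of it and the grasp point (between the pads) lies 8 mm behind it; y points along the fingers, z is the direction in which the jaws open and shut, and the axes are right-handed (so a half turn about y gives the same grasp; the last joint's range is limited). The gripper opens to 85 mm and grips with 20 to 120 N. Pads are 22 mm wide; open, the fingers measure 114 mm over their backs; the gripper's body (76 mm by 85 mm) begins 54 mm behind the grasp point. The pads swing forward as they close: fully open they stand 13 mm farther back than shut.
Start: joints at [1.117, 0.426, 0.074, 1.606, -0.034, 1.111, -0.067], TCP at [0.202, -0.644, 0.242] pointing down, gripper open.
Joint ranges: [-2.85, 2.85], [-0.5, 2.14], [-1.23, 1.37], [0.21, 2.46], [-1.02, 4.16], [0.16, 2.05], [-2.73, 2.73]. Speed limits (rad/s): [1.89, 1.89, 2.39, 2.39, 3.01, 3.01, 3.01].

## Interface

Orientations are given as a unit quaternion [w, x, y, z].
In Python, from workcell import bot, vision gives the robot as it stands. The module is installed in compiled form; this text tells all that it offers.
- The arm moves only by the tool play_rows, never from a script. Its argument "steps" is a list of rows, each a list of 7 numbers: the shift along the tool's x, y, z in units of 25 mm (1.0 is 25 mm), then the turn, a rotation vector about the tool's x, y, z in units of 5 degrees (1.0 is 5 degrees), then the finger opening in mm, from 0 to 85.4. In form: [[x, y, z, rx, ry, rz, claw], ...]. A call has 1 to 8 rows; each row is the pose to reach, as a shift and turn from the pose commanded when the call began, along the tool's axes at that moment; what a row does not reach only later rows make up. A row lasts 1/12 s, in which the tool goes at most 41.7 mm and 7.16 degrees, less where a joint would pass 70% of its speed; a pose out of reach is approached as far as the arm can. A call with a gripper value outside its range is refused whole. The fingers move at their own pace and stop on an object; "squeeze" is the grip in N (left out, the last holds). Time passes only in rows, so rows that repeat a pose let the fingers close. It gives the time, the measured TCP pose, the force and the opening at its end, in the units of the state.
- bot.get_state(): the state, without advancing time (a new reading comes with each control period).
- vision.get_image(name): name is "side" or "top"; returns the picture (420x560x3 uint8, red, green, blue); there is no depth.
- vision.camera_info(name): a dict with "mtx" (3x3 intrinsics, pixels), "rvec" (rotation vector, rad) and "tvec" (3), from world to camera coordinates, as OpenCV has them. Camera axes: x right, y down, z forward; pixel columns grow to the right and rows downward; lengths in m; the calibration is good to about 2 mm. A picture is of the moment at which its call begins. camera_info takes no time and is no camera call.
- bot.job_done(): hands the job in, once; it reports no verdict.
The state is a dict: "time": time; "joints": joint angles; "dq": joint speeds; "joint_efforts": joint torques, N m; "tool_pos": TCP position; "ee_rot": TCP orientation; "contact_force": force on the tool from outside, world axes, zero at the start; "moment": the same for the moment, N m; "width": finger opening in m.
Only numpy, scipy, OpenCV 4.12 (cv2) and the standard library are available. Lean on these libraries where they do the work, as an engineer would, in place of code of your own. Each camera call takes 0.05 s, during which the arm holds its last target.

## Task

Check the hitch on the test stand, then uncouple it: first pull the gauge grip on the tongue straight up until its pointer bar is level with the index clip, not well past it, keep it there for about a second, and let it back down fully home. Then take the upright latch handle, pull it sideways away from the coupler against its spring, and lift the tongue off the ball with it. Finish still holding the tongue up, at rest, with its socket about 85 mm above its seat on the ball; do not let go, and leave the offcut, the can and the hammer where they are.

Things in the scene. Friction and masses are not known exactly. Their poses are not given: they have to be found in the camera images.
- stand: Fixed steel test stand on the table; its position and yaw vary. Base plate 130 x 420 mm, 10 mm thick, origin at the centre of its underside. Its own y runs along the tongue: the ball (50 mm diameter) is at y = -140 mm, the pivot of the tongue at y = +160 mm (100 mm up, pivot axis along the stand's x). Its x is the latch's pull direction (away from the coupler); z is up.
- tongue: Grey 40 x 40 mm square tube, top 120 mm above the table, with a dark coupler shell 66 mm wide over the ball. Hinged on the stand at its origin, the pivot; level at the start (axes as the stand's), its ball end swings up 0.5 rad at most. Weighs 0.7 to 1.2 kg, about half of it felt at the ball end. Locked by the latch (2 mm play), it rises freely with the latch out, and falls if let go.
- latch_grip (a point): Grip point of the latch handle, an upright steel plate 12 mm thick along the stand's x (pinch along x), 36 mm wide along y, its top 20 mm above this point, which is 147 mm above the table at the start and 85 mm to the +x side of the ball. It swings with the tongue: 300 mm from the pivot along the tongue, 47 mm above its line. The coupler's side is 46 mm from the plate, its top 27 mm lower.
- latch (a joint): How far the latch is pulled out, in m: 0 home, 0.024 at the stop; moves along the stand's +x. Frees the ball from about 0.009; 0.018 is a sure pull. The spring takes about 4 N at the start and 11 N fully out, and draws it home when let go.
- gauge_grip (a point): Centre of the gauge's black grip bar: 44 mm along the stand's x, 16 mm along y (pinch it along y), 22 mm tall, 220 mm above the table at the start, 120 mm from the ball towards the pivot. It is on a sprung rod that slides straight up. An aluminium scale plate stands 38 mm to its -x side, its top 10 mm above this point at the start; nothing else beside it.
- gauge (a joint): How far the gauge is pulled up, in m: 0 home, 0.060 at the stop. The spring takes 3.5 N at home and about 15 N at 0.045; it draws the rod home when let go.
- pointer (a point): Middle of the gauge's thin black pointer bar (40 mm long, 4 mm thick) in front of the scale plate; it rises with the grip, 50 mm below the grip's centre.
- index_mark (a point): Level of the dark steel index clip on the scale plate: two tabs, 4 mm thick and 18 mm wide, on either side of the plate. The pointer must be pulled up to the height of this point, which lies straight above it at the start, by 20 to 42 mm. The clip is tight on its plate.
- socket (a point): Centre of the tongue's socket (on the tongue); coincides with ball when coupled.
- ball (a point): Centre of the hitch ball, fixed to the stand, 85 mm above the table.
- offcut: Bystander: loose square-tube offcut, 50 x 50 x 160 mm, lying on the table; origin at the centre of its underside.
- can: Bystander: open steel can of scrap rods, 100 mm across, 120 mm tall (rods to 155 mm); origin at the centre of its underside.
- hammer: Bystander: loose hammer with a wooden handle, about 260 mm long, lying on the table; origin at its underside, near its middle.

How it is judged:
By the outcome, as a careful person would: the job done as asked, in the order asked, and still so for the second after the job is handed in, while the arm keeps its last pose, push and grip.
It also fails if it takes over 51 s, if anything falls off the work surface, if the arm or the gripper's body presses on something with over 40 N, if the wrist force passes 120 N, or if a joint passes its speed limit or range.

## Working session

There is one attempt and no reset: what is moved stays moved. The work goes in short steps, Python scripts to look and compute and a tool call to move; the robot and the scene stay as the last step left them, time stands still between calls to the robot, and variables do not carry over. Pictures are saved under pics/ and viewed, and the job is handed in when it is done.

Besides the shell and the picture viewer there is one more tool, called after ">>>" by a JSON object that holds its "method" and its "body", one argument or row to a line. play_rows: Moves the arm, as the interface text tells. Its arguments: {"type":"object","properties":{"steps":{"type":"array"},"squeeze":{"type":"number"}},"required":["steps"]}

```bash
mkdir -p pics
python3 - <<'E'
from workcell import bot, vision
import cv2
print(bot.get_state())
for n in("side","top"):
    im=vision.get_image(n); cv2.imwrite(f"pics/{n}0.png",im[:,:,::-1])
    print(n,vision.camera_info(n))
E
```

```text
{'time': 0.0, 'joints': array([ 1.11751002,  0.42671836,  0.07383889,  1.60662454, -0.03405893,
        1.11082748, -0.06707515]), 'dq': array([ 2.16460261e-03,  2.14879479e-04, -3.98927217e-06,  1.37304795e-03,
        1.58679075e-05,  1.87575770e-03,  1.72273115e-03]), 'joint_efforts': array([-1.74437882e-03, -9.49826217e+01,  3.76023039e+00, -4.63527131e+01,
        1.91939139e-02,  1.01839338e-02, -1.89353983e-05]), 'tool_pos': array([ 0.20176074, -0.64370998,  0.24161162]), 'ee_rot': array([ 0.10688471, -0.10711482,  0.69941616, -0.69851207]), 'contact_force': array([-0.44779875, -1.08468738,  0.32130604]), 'moment': array([ 0.04029096,  0.02781473, -0.03316002]), 'width': 0.08540551156987608}
side {'mtx': array([[491.7978339 ,   0.        , 271.94095395],
       [  0.        , 491.7978339 , 213.38568388],
       [  0.        ,   0.        ,   1.        ]]), 'rvec': array([ 0.27640868, -2.63052289,  1.46416243]), 'tvec': array([0.57594208, 0.18388948, 1.17292249])}
top {'mtx': array([[384.28593946,   0.        , 283.18782944],
       [  0.        , 384.28593946, 203.45869552],
       [  0.        ,   0.        ,   1.        ]]), 'rvec': array([ 2.20011659, -2.19035617,  0.05576654]), 'tvec': array([-0.01054813,  0.58940694,  1.34105418])}
```

View pics/side0.png

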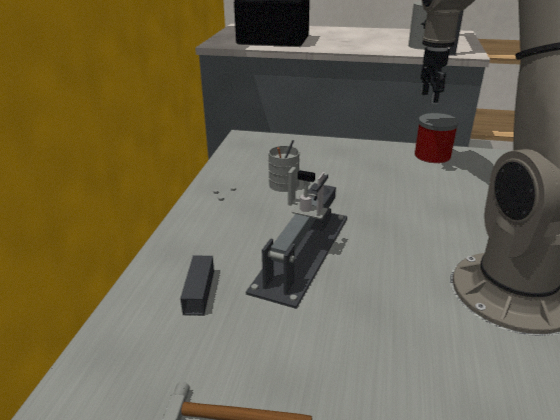

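View pics/top0.png

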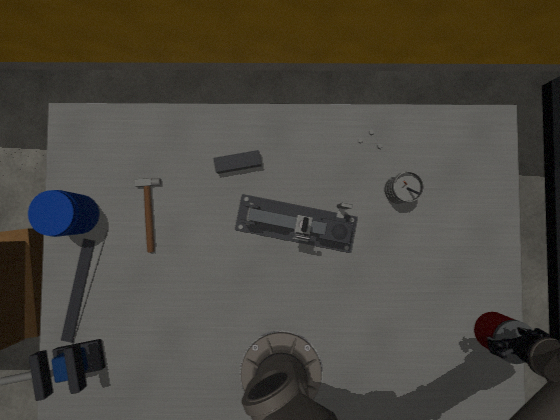

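Run:
```python
import cv2
a=cv2.imread("pics/top0.png")[180:265,225:370]; cv2.imwrite("pics/top0c.png",cv2.resize(a,None,fx=5.5,fy=5.5,interpolation=cv2.INTER_CUBIC))
a=cv2.imread("pics/side0.png")[150:310,235:360]; cv2.imwrite("pics/side0c.png",cv2.resize(cv2.convertScaleAbs(a,alpha=1.5,beta=10),None,fx=3.7,fy=3.7,interpolation=cv2.INTER_CUBIC))
```

```text
(no output)
```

View pics/top0c.png

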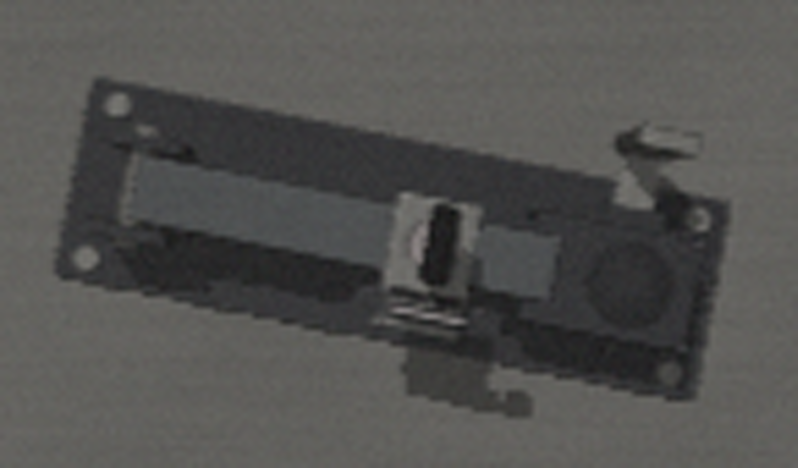

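View pics/side0c.png

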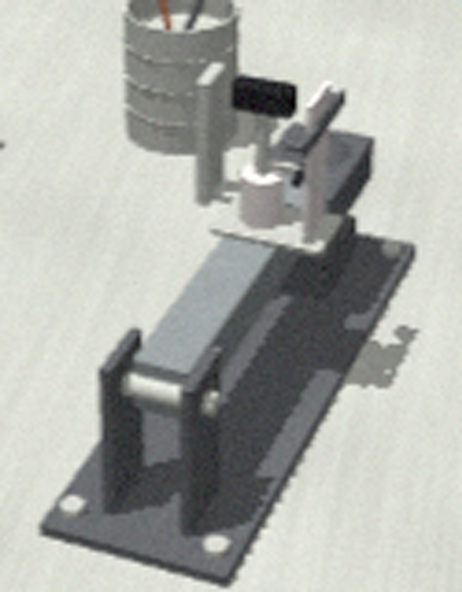

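```bash
cat > h.py <<'E'
import numpy as np, cv2
from scipy.optimize import least_squares
from scipy.spatial.transform import Rotation as R
from workcell import bot, vision
def proj(n,P):
    c=vision.camera_info(n)
    return cv2.projectPoints(np.atleast_2d(np.array(P,float)),c["rvec"],c["tvec"],c["mtx"],None)[0][:,0]
def stand(p,P):
    P=np.atleast_2d(np.array(P,float)); c,s=np.cos(p[2]),np.sin(p[2])
    return np.c_[p[0]+c*P[:,0]-s*P[:,1], p[1]+s*P[:,0]+c*P[:,1], P[:,2]]
E
python3 - <<'E'
from h import *
C=[(.065,.21,.01),(.065,-.21,.01),(-.065,-.21,.01),(-.065,.21,.01)]
t=np.array([(95,78),(730,200),(693,400),(58,272)])/5.5+[225,180]-0.4
s=np.array([(43,525),(413,245),(228,580)])/3.7+[235,150]-0.4
Cs=[C[0],C[2],C[3]]
f=lambda p:np.r_[(proj("top",stand(p,C))-t).ravel(),(proj("side",stand(p,Cs))-s).ravel()]
r=least_squares(f,[.6,0,0]);print(r.x,r.fun.round(2))
p=r.x; np.save("p.npy",p)
pts=dict(latch=(.085,-.14,.147),latchtop=(.085,-.14,.167),gauge=(0,-.02,.220),pointer=(0,-.02,.17),ball=(0,-.14,.085),pl=(-.038,-.02,.23))
for k,v in pts.items():
    P=stand(p,v); print(k,P.round(4),((proj("side",P)[0]-[235,150])*3.7).round(1),((proj("top",P)[0]-[225,180])*5.5).round(1))
st=bot.get_state()
q=st['ee_rot'];print(R.from_quat(q,scalar_first=True).as_matrix().round(3))
E
```

```text
[ 0.52100007 -0.05288887 -0.18488183] [-0.79 -0.02  0.27  0.09  0.41  0.02 -1.2   0.78 -0.98 -0.21  0.39 -0.62
  0.24 -0.96]
latch [[ 0.5788 -0.2061  0.147 ]] [206.9  94.3] [662.2 137.2]
latchtop [[ 0.5788 -0.2061  0.167 ]] [207.1  70.5] [667.8 135.5]
gauge [[ 0.5173 -0.0725  0.22  ]] [261.3  95.2] [438.3 242.9]
pointer [[ 0.5173 -0.0725  0.17  ]] [259.8 160.5] [433.4 242.6]
ball [[ 0.4953 -0.1905  0.085 ]] [311.  185.9] [620.4 279.6]
pl [[ 0.48   -0.0656  0.23  ]] [316.1  91.4] [426.2 312.5]
[[-0.954 -0.     0.299]
 [-0.299  0.001 -0.954]
 [ 0.    -1.    -0.001]]
```

Run:
```python
import cv2
a=cv2.imread("pics/side0.png")[160:225,280:345]; cv2.imwrite("pics/side0d.png",cv2.resize(cv2.convertScaleAbs(a,alpha=1.5,beta=10),None,fx=9,fy=9,interpolation=cv2.INTER_CUBIC))
from h import *
p=np.load("p.npy")
for x in(-.022,0):
  for z in (.17,.19,.2,.212): print(x,z,((proj("side",stand(p,(x,-.02,z)))[0]-[280,160]+.5)*9).round(1))
for y in(-.06,-.04,-.02,0,.02): print(y,((proj("side",stand(p,(-.038,y,.23)))[0]-[280,160]+.5)*9).round(1))
```

```text
-0.022 0.17 [305.7 319. ]
-0.022 0.19 [307.9 256.1]
-0.022 0.2 [309.  224.3]
-0.022 0.212 [310.3 185.7]
0 0.17 [231.3 304.8]
0 0.19 [232.9 242.1]
0 0.2 [233.6 210.4]
0 0.212 [234.5 172. ]
-0.06 [413.7  75.3]
-0.04 [391.3 105.7]
-0.02 [368.4 136.9]
0 [344.8 168.8]
0.02 [320.7 201.7]
```

View pics/side0d.png

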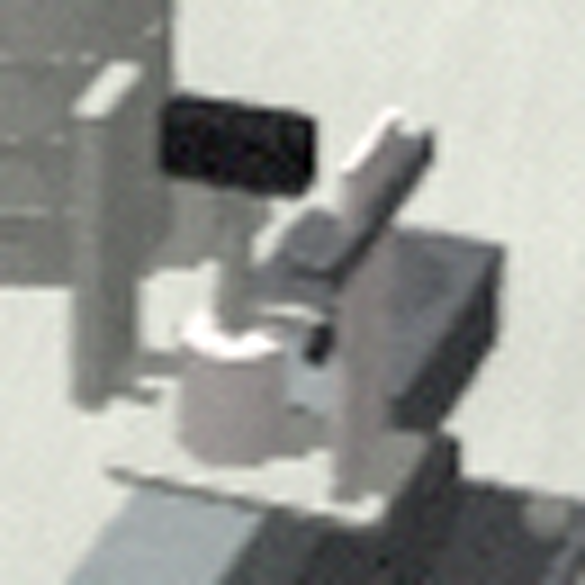

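```bash
cat > ov.py <<'E'
from h import *
import sys
p=np.load("p.npy")
def box(im,n,x,y,z,o,f,col):
    P=[(a,b,c) for a in x for b in y for c in z]
    q=((proj(n,stand(p,P))-o+.5)*f).astype(int)
    for i in range(8):
        for j in range(i):
            if bin(i^j).count('1')==1: cv2.line(im,tuple(map(int,q[i])),tuple(map(int,q[j])),col,1)
E
python3 - <<'E'
from ov import *
im=cv2.imread("pics/side0d.png")
o=np.array([280,160])
def B(cx,cy,cz,dx,dy,dz,c,n="side",im=im): box(im,n,(cx-dx/2,cx+dx/2),(cy-dy/2,cy+dy/2),(cz-dz/2,cz+dz/2),o,9,c)
B(0,-.02,.22,.044,.016,.022,(0,255,0))
B(-.022,-.02,.17,.004,.04,.004,(0,0,255))
B(0,-.02,.17,.04,.004,.004,(255,0,255))
B(.085,-.14,.147,.012,.036,.04,(0,255,0))
B(-.038,-.02,.19,.006,.04,.08,(255,128,0))
B(-.038+.012,-.02,.20,.018,.04,.004,(0,255,255))
B(-.038-.012,-.02,.20,.018,.04,.004,(0,255,255))
cv2.imwrite("pics/ov1.png",im)
E
```

```text
(no output)
```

View pics/ov1.png

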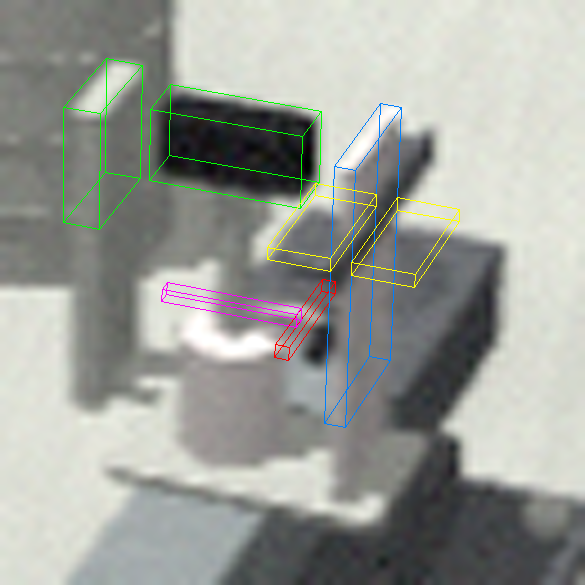

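Run:
```python
from h import *
a=vision.get_image("side")[:,:,::-1]
for i in range(5): a=a.astype(float)+vision.get_image("side")[:,:,::-1]
a=a/6
a=a[175:215,300:335]
a=255*(np.clip(a/255,0,1)**0.6); a=np.clip((a-40)*1.4,0,255).astype(np.uint8)
cv2.imwrite("pics/side0e.png",cv2.resize(a,None,fx=15,fy=15,interpolation=cv2.INTER_NEAREST))
b=vision.get_image("top")[:,:,::-1][200:245,285:325]
b=np.clip(255*((b/255.)**0.6),0,255).astype(np.uint8)
cv2.imwrite("pics/top0e.png",cv2.resize(b,None,fx=13,fy=13,interpolation=cv2.INTER_NEAREST))
for n in("side","top"):
    c=vision.camera_info(n); print(-cv2.Rodrigues(c["rvec"])[0].T@c["tvec"])
```

```text
[0.35691272 1.00180587 0.78119786]
[ 0.519984   -0.00869065  1.36948137]
```

View pics/side0e.png

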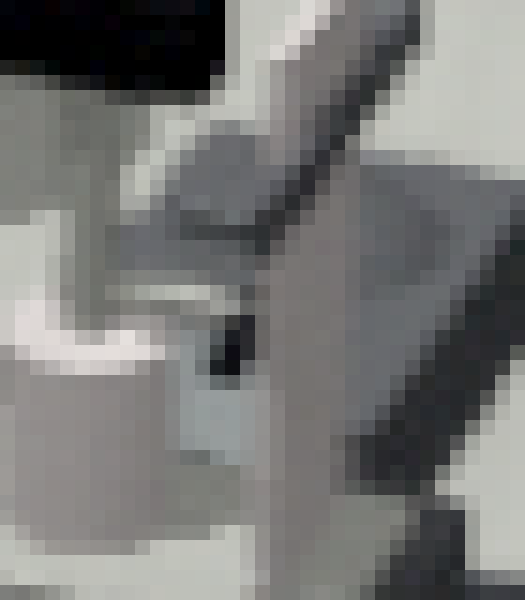

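View pics/top0e.png

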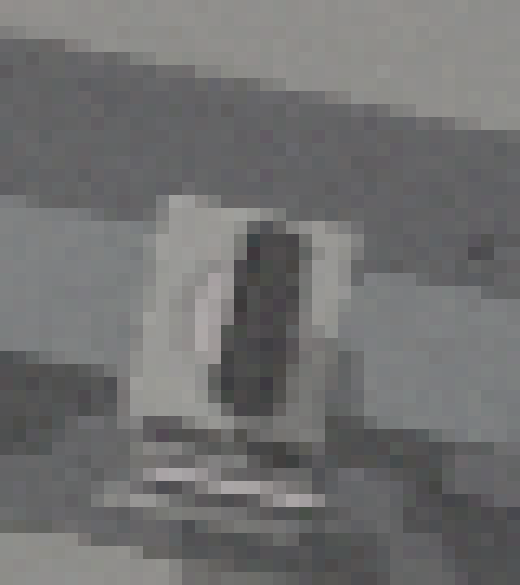

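Run:
```python
from ov import *
a=vision.get_image("side")[:,:,::-1].astype(float)
for i in range(3): a+=vision.get_image("side")[:,:,::-1]
a/=4
a=a[170:218,300:340]
a=255*(np.clip(a/255,0,1)**0.6); a=np.clip((a-40)*1.4,0,255).astype(np.uint8)
a=cv2.resize(a,None,fx=12,fy=12,interpolation=cv2.INTER_CUBIC)
o=np.array([300,170])-np.array([.9,.9])
outs=[]
for h in(.195,.205):
    im=a.copy()
    def B(cx,cy,cz,dx,dy,dz,c,n="side"): box(im,n,(cx-dx/2,cx+dx/2),(cy-dy/2,cy+dy/2),(cz-dz/2,cz+dz/2),o,12,c)
    B(0,-.02,.22,.044,.016,.022,(0,255,0))
    B(-.038,-.02,.19,.004,.04,.08,(255,128,0))
    B(-.038,.009,h,.012,.018,.004,(0,255,255))
    B(-.038,-.049,h,.012,.018,.004,(0,255,255))
    B(-.026,-.02,.17,.004,.04,.004,(0,0,255))
    outs.append(im)
cv2.imwrite("pics/ov2.png",cv2.resize(np.hstack(outs),(800,480)))
```

```text
(no output)
```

View pics/ov2.png

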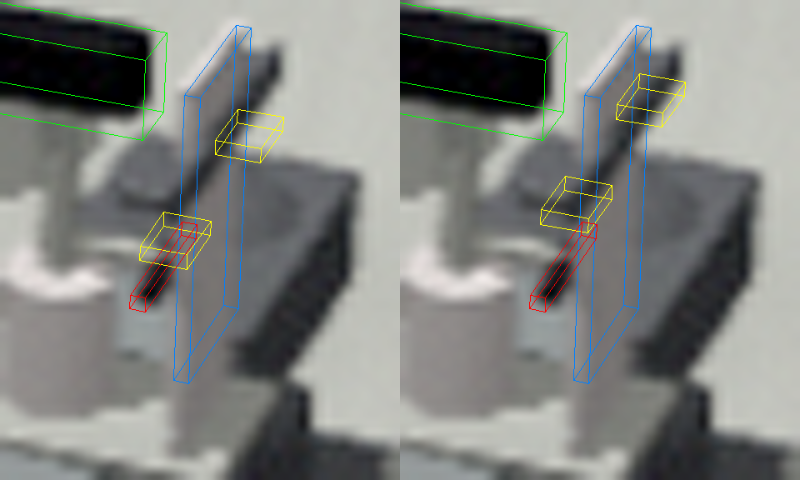

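```bash
cat >> h.py <<'E'
def Rd(yawstand_axis, jaw, tilt=0):
    pass
def move(pos,jaw):
    """tool down, jaw=tool z direction in world; prints units from the current measured pose"""
    s=bot.get_state(); R0=R.from_quat(s['ee_rot'],scalar_first=True).as_matrix()
    z=np.array(jaw,float); z/=np.linalg.norm(z)
    y=np.array([0,0,-1.]); y-=z*(y@z); y/=np.linalg.norm(y); x=np.cross(y,z)
    R1=np.c_[x,y,z]
    d=R0.T@(np.array(pos)-s['tool_pos'])/.025
    w=np.degrees(R.from_matrix(R0.T@R1).as_rotvec())/5
    print("t",s['time'].round(2) if hasattr(s['time'],'round') else s['time'],"pos",s['tool_pos'].round(4),"shift",d.round(2),"turn",w.round(2),"F",s['contact_force'].round(1),"w",round(s['width'],4))
E
python3 - <<'E'
from h import *
p=np.load("p.npy"); y=np.array([-np.sin(p[2]),np.cos(p[2]),0])
move([.5173,-.0725,.30],-y)
E
```

```text
t 0.65 pos [ 0.2019 -0.6441  0.2423] shift [-18.88  -2.31 -18.04] turn [0.  5.6 0. ] F [ 0.7 -0.1  0.6] w 0.0854
```

>>> {"method": "play_rows", "body": {
  "steps": [
    [-0.5, -0.5, -0.5, 0.2, 0, 0, 85],
    [-1.3, -1.0, -1.2, 0, 0.4, 0, 85],
    [-2.2, -1.5, -2.1, 0, 0.8, 0, 85],
    [-3.2, -2.0, -3.0, 0, 1.2, 0, 85],
    [-4.2, -2.3, -4.0, 0, 1.6, 0, 85],
    [-5.2, -2.3, -5.0, 0, 2.0, 0, 85],
    [-6.2, -2.3, -5.9, 0, 2.4, 0, 85],
    [-7.2, -2.3, -6.9, 0, 2.8, 0, 85]
  ]
}}

```text
time: 1.32
tool_pos: [0.3227, -0.4243, 0.3002]
ee_rot: [-0.021, 0.02, -0.707, 0.707]
contact_force: [0.3, -0.0, -0.2]
width: 0.085
```

```bash
cat > m1.py <<'E'
from h import *
p=np.load("p.npy"); y=np.array([-np.sin(p[2]),np.cos(p[2]),0])
move([.5173,-.0725,.30],-y)
E
python3 m1.py
```

```text
t 1.3167 pos [ 0.3227 -0.4243  0.3002] shift [ -8.58   0.   -13.6 ] turn [-0.01  2.78 -0.01] F [ 0.3 -0.  -0.2] w 0.085
```

>>> {"method": "play_rows", "body": {
  "steps": [
    [-0.8, 0, -1.2, 0, 0.4, 0, 70],
    [-1.6, 0, -2.5, 0, 0.8, 0, 60],
    [-2.4, 0, -3.8, 0, 1.2, 0, 50],
    [-3.2, 0, -5.1, 0, 1.6, 0, 50],
    [-4.0, 0, -6.3, 0, 2.0, 0, 50],
    [-4.8, 0, -7.6, 0, 2.4, 0, 50],
    [-5.6, 0, -8.9, 0, 2.8, 0, 50],
    [-6.4, 0, -10.1, 0, 2.8, 0, 50]
  ]
}}

```text
time: 1.98
tool_pos: [0.4673, -0.162, 0.3002]
ee_rot: [0.066, -0.066, -0.704, 0.704]
contact_force: [1.5, -0.7, -0.2]
width: 0.0501
```

```bash
python3 m1.py
```

```text
t 1.9833 pos [ 0.4673 -0.162   0.3002] shift [-1.3   0.01 -3.89] turn [-0.   -0.03 -0.01] F [ 1.5 -0.7 -0.2] w 0.0501
```

>>> {"method": "play_rows", "body": {
  "steps": [
    [-0.4, 0, -1.2, 0, 0, 0, 50],
    [-0.8, 0, -2.4, 0, 0, 0, 50],
    [-1.1, 0, -3.3, 0, 0, 0, 50],
    [-1.3, 0, -3.89, 0, 0, 0, 50],
    [-1.3, 0.5, -3.89, 0, 0, 0, 50],
    [-1.3, 1.0, -3.89, 0, 0, 0, 50],
    [-1.3, 1.0, -3.89, 0, 0, 0, 50]
  ]
}}

```text
time: 2.57
tool_pos: [0.5157, -0.0742, 0.2729]
ee_rot: [-0.066, 0.064, 0.704, -0.704]
contact_force: [-0.5, -0.7, 0.0]
width: 0.0495
```

```bash
python3 m1.py
python3 - <<'E'
from h import *
a=vision.get_image("side")[:,:,::-1][110:220,260:350]; cv2.imwrite("pics/s2.png",cv2.resize(cv2.convertScaleAbs(a,alpha=1.5),None,fx=5.4,fy=5.4,interpolation=cv2.INTER_CUBIC))
a=vision.get_image("top")[:,:,::-1][180:265,225:370]; cv2.imwrite("pics/t2.png",cv2.resize(cv2.convertScaleAbs(a,alpha=1.5),None,fx=5.5,fy=5.5,interpolation=cv2.INTER_CUBIC))
E
```

```text
t 2.5667 pos [ 0.5157 -0.0742  0.2729] shift [-0.05 -1.08 -0.08] turn [-0.    0.01  0.03] F [-0.5 -0.7  0. ] w 0.0495
```

View pics/s2.png

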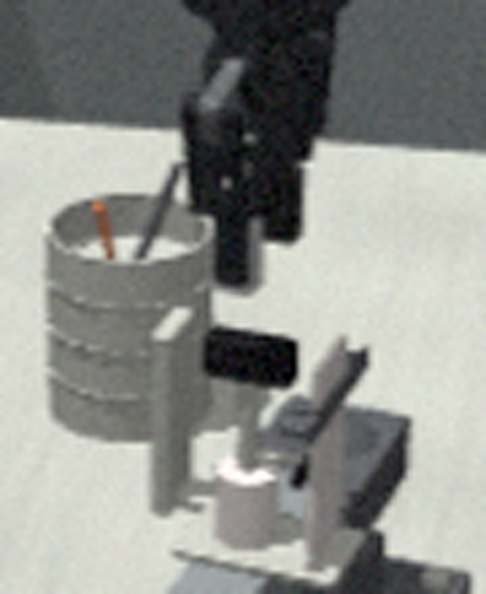

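View pics/t2.png

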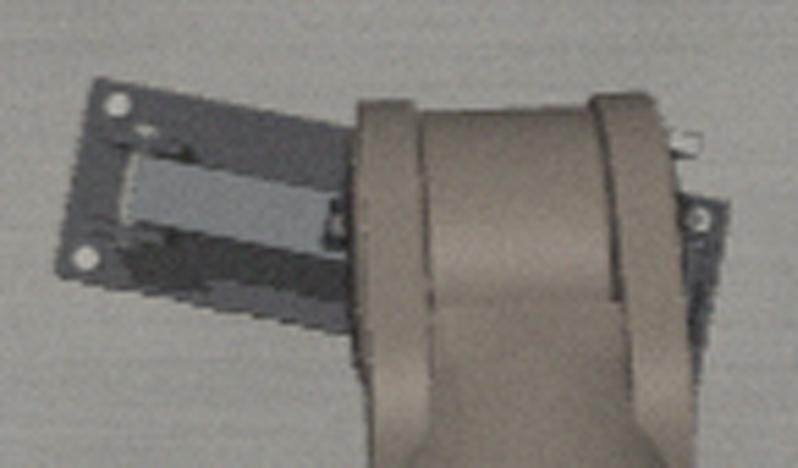

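>>> {"method": "play_rows", "body": {
  "steps": [
    [-0.05, 0.8, -0.08, 0, 0, 0, 50],
    [-0.05, 1.6, -0.08, 0, 0, 0, 50],
    [-0.05, 2.2, -0.08, 0, 0, 0, 50],
    [-0.05, 2.44, -0.08, 0, 0, 0, 50],
    [-0.05, 2.44, -0.08, 0, 0, 0, 50],
    [-0.05, 2.44, -0.08, 0, 0, 0, 30],
    [-0.05, 2.44, -0.08, 0, 0, 0, 20]
  ],
  "squeeze": 70
}}

```text
time: 3.25
tool_pos: [0.5189, -0.0729, 0.2151]
ee_rot: [-0.065, 0.066, 0.704, -0.704]
contact_force: [0.7, 1.1, 0.5]
width: 0.0267
```

```bash
python3 m1.py
python3 - <<'E'
from h import *
a=vision.get_image("side")[:,:,::-1][110:220,260:350]; cv2.imwrite("pics/s3.png",cv2.resize(cv2.convertScaleAbs(a,alpha=1.5),None,fx=5.4,fy=5.4,interpolation=cv2.INTER_CUBIC))
E
```

```text
t 3.25 pos [ 0.5189 -0.0729  0.2151] shift [ 0.06 -3.4  -0.  ] turn [ 0.   -0.   -0.02] F [0.7 1.1 0.5] w 0.0267
```

View pics/s3.png

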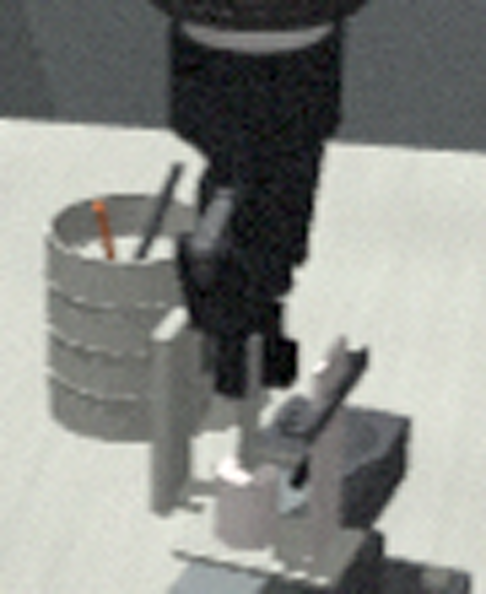

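>>> {"method": "play_rows", "body": {
  "steps": [
    [0, 0.1, 0, 0, 0, 0, 14],
    [0, 0.1, 0, 0, 0, 0, 10],
    [0, 0.1, 0, 0, 0, 0, 8],
    [0, 0.1, 0, 0, 0, 0, 8],
    [0, 0.1, 0, 0, 0, 0, 8]
  ],
  "squeeze": 80
}}

```text
time: 3.72
tool_pos: [0.5196, -0.0712, 0.2145]
ee_rot: [-0.064, 0.066, 0.705, -0.704]
contact_force: [-9.7, 9.0, 32.6]
width: 0.0146
```

```bash
python3 m1.py
```

```text
t 3.7167 pos [ 0.5196 -0.0712  0.2145] shift [ 0.07 -3.42  0.06] turn [ 0.02  0.01 -0.04] F [-9.7  9.  32.6] w 0.0146
```

>>> {"method": "play_rows", "body": {
  "steps": [
    [0, -0.3, 0, 0, 0, 0, 8],
    [0, -0.6, 0, 0, 0, 0, 8],
    [0, -0.9, 0, 0, 0, 0, 8],
    [0, -1.2, 0, 0, 0, 0, 8],
    [0, -1.2, 0, 0, 0, 0, 8]
  ]
}}

```text
time: 4.13
tool_pos: [0.5193, -0.0712, 0.2429]
ee_rot: [-0.064, 0.066, 0.705, -0.703]
contact_force: [7.2, 8.4, -11.6]
width: 0.0144
```

```bash
cat > look.py <<'E'
from h import *
import sys
def shot(nm,k=4):
    a=sum(vision.get_image("side")[:,:,::-1].astype(float) for i in range(k))/k
    a=a[165:220,290:345]
    a=255*(np.clip(a/255,0,1)**0.6); a=np.clip((a-40)*1.4,0,255).astype(np.uint8)
    cv2.imwrite(nm,cv2.resize(a,None,fx=10.9,fy=10.9,interpolation=cv2.INTER_CUBIC))
shot(sys.argv[1],2)
E
python3 look.py pics/s4.png; python3 m1.py
```

```text
t 4.2333 pos [ 0.5192 -0.0712  0.2421] shift [ 0.06 -2.32  0.06] turn [ 0.02  0.01 -0.03] F [  8.5   8.2 -10.6] w 0.0146
```

View pics/s4.png

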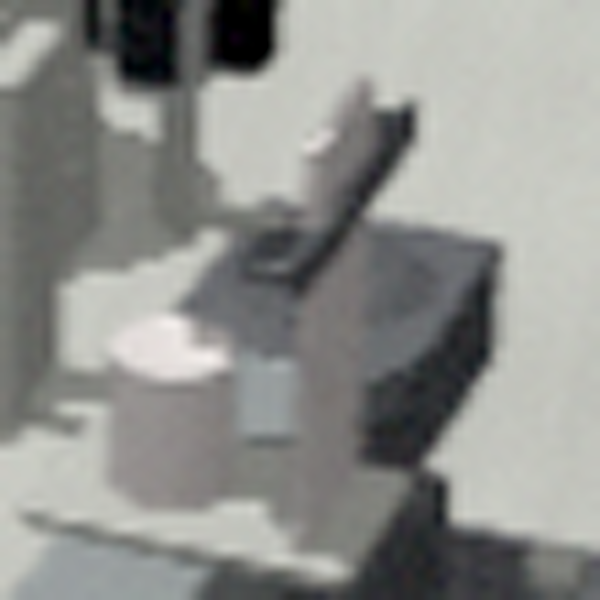

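Run:
```python
from h import *
def g(a):
    a=a[170:210,300:335].astype(float)
    a=255*(np.clip(a/255,0,1)**0.6); a=np.clip((a-40)*1.4,0,255).astype(np.uint8)
    return cv2.resize(a,None,fx=11,fy=11,interpolation=cv2.INTER_NEAREST)
a=cv2.imread("pics/side0.png"); b=vision.get_image("side")[:,:,::-1]; cv2.imwrite("pics/raw4.png",b)
cv2.imwrite("pics/cmp4.png",np.hstack([g(a),g(b)]))
```

```text
(no output)
```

View pics/cmp4.png

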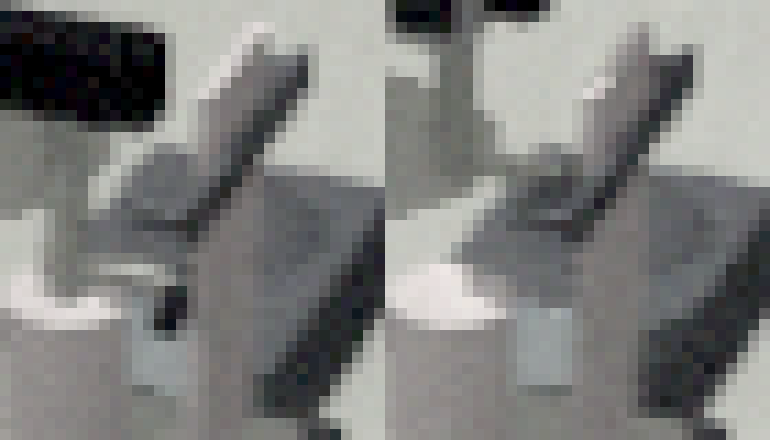

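Run:
```python
from ov import *
b=sum(vision.get_image("side")[:,:,::-1].astype(float) for i in range(8))/8
a=b[170:205,306:332]
a=255*(np.clip(a/255,0,1)**0.55); a=np.clip((a-50)*1.6,0,255).astype(np.uint8)
f=16
a1=cv2.resize(a,None,fx=f,fy=f,interpolation=cv2.INTER_NEAREST)
im=a1.copy()
o=np.array([306,170])
def B(cx,cy,cz,dx,dy,dz,c,n="side"): box(im,n,(cx-dx/2,cx+dx/2),(cy-dy/2,cy+dy/2),(cz-dz/2,cz+dz/2),o,f,c)
B(-.038,-.02,.19,.004,.04,.08,(255,128,0))
B(-.025,-.02,.198,.004,.04,.004,(0,0,255))
for y in range(170,205): print(y,b[y,308:332].mean(axis=1).astype(int))
cv2.imwrite("pics/big4.png",cv2.resize(np.hstack([a1,im]),(800,540)))
```

```text
170 [ 55  25  12   8   8  10  40 113 141 142 141 142 145 144 141 142 144 145
 143 143 141 142 142 144]
171 [ 55  48  44  39  31  32  88 128 142 141 142 143 143 143 140 139 142 145
 143 142 142 142 143 143]
172 [ 75 119 126 112  99 102 130 141 141 142 143 143 145 141 125 108 129 144
 143 141 142 143 142 143]
173 [104 134 141 142 142 142 141 141 141 142 143 144 143 128 109  88 120 145
 141 138 140 142 142 144]
174 [117 142 142 142 143 142 141 141 142 143 145 144 133 111  91  80 116 137
 122  88 116 144 143 144]
175 [116 142 142 142 142 142 141 141 142 144 145 142 122  97  83  77  60  55
  52  36 113 145 145 144]
176 [117 143 143 142 142 141 140 142 143 144 144 132 113  86  74  73  55  42
  37  32 113 145 146 143]
177 [116 143 143 142 141 141 141 142 144 145 136 152 128  76  76  72  55  39
  32  37 114 145 145 144]
178 [117 143 143 143 142 141 142 141 144 148 163 135  81  77  76  71  54  34
  34  76 127 146 144 143]
179 [114 140 142 142 141 141 142 143 145 134 106  85  79  77  76  63  43  33
  55 119 146 145 144 143]
180 [ 78 117 140 141 142 142 143 144 144 133 108  86  77  77  66  48  
[... 1679 characters left out ...]
 102 106 106 118 106  86  78  75  77  78  76  73  70  69
  68  55  35  32  31  29]
199 [132 103  83  89 101 106 106 105 101  89  78  75  77  77  76  71  68  56
  42  39  35  31  30  32]
200 [ 88  87  83  89 101 107 106 106 102  90  78  76  77  76  76  57  41  41
  40  32  31  31  32  32]
201 [ 89  85  83  91 103 109 108 107  99  86  77  75  77  76  71  54  41  41
  37  31  33  30  31  32]
202 [ 88  86  82  90 103 108 106 107  98  87  80  78  77  77  72  53  41  41
  35  32  32  32  31  37]
203 [ 88  84  81  91 104 108 108 107  99  89  81  76  77  78  68  50  40  34
  29  30  30  31  34  74]
204 [ 87  85  82  90 101 104 105 104  97  87  82  77  77  77  64  45  32  29
  32  31  30  31  53 113]
```

View pics/big4.png

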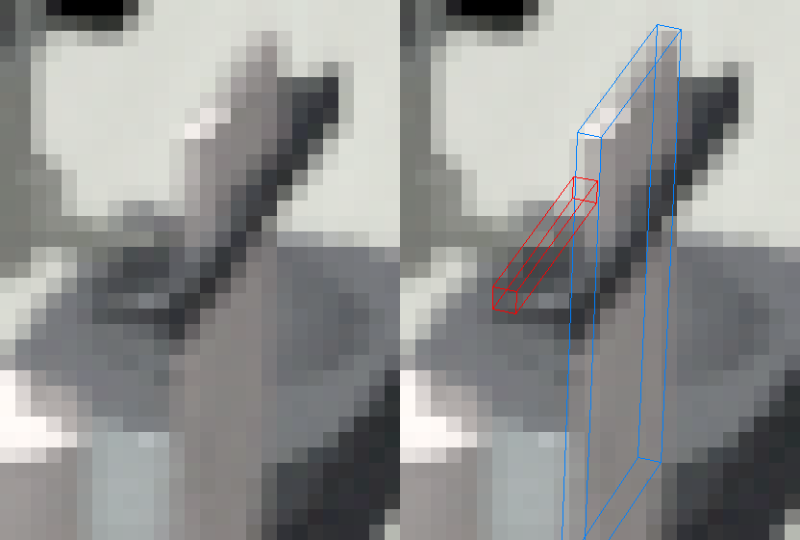

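Run:
```python
from h import *
a=cv2.imread("pics/side0.png").mean(axis=2)
for y in range(174,204): print(y,a[y,308:332].astype(int))
```

```text
174 [ 18  26  22  13  23  24  11 105 138 141 139 140 142 157 130  81 114 135
 124 100 119 141 144 143]
175 [ 16  17  23   5  17  17  12 104 139 138 143 144 160 145  99  78  75  79
  79  53 110 141 140 140]
176 [  1  11  19   8   7  12   5 104 139 142 140 157 162 118  73  73  70  66
  59  36 110 143 144 143]
177 [ 20   7   4  15   2   3   6 109 141 140 148 160 126  75  75  71  64  56
  42  34 110 141 140 142]
178 [ 14  12  14   5  15   4   2 105 141 146 158 131  81  76  77  70  56  41
  39  77 122 141 140 140]
179 [ 10  19  10  13   8   8  21 109 140 132 103  85  77  75  73  60  50  36
  56 117 143 144 141 140]
180 [ 12  15  20  10  18  15  64 119 142 130 104  87  78  76  61  40  37  38
  93 131 142 140 140 140]
181 [ 37  39  45  43  37  50 117 140 144 128 107  86  77  66  53  35  38  74
 124 142 145 141 141 142]
182 [ 79  82 116 121 108 127 136 137 141 122 101  83  71  53  39  34  57 116
 141 141 143 143 140 141]
183 [ 77  81 116 136 138 120  91  90 106 112  95  79  62  47  38  39 109 141
 141 144 145 141 141 139]
184 [ 76  85 117 135 118  87  68  70  66  79  88  74  65  42  31  74 1
[... 1139 characters left out ...]
 29]
197 [170 139 108  95  90  83  57  26  25  62  80  75  72  75  77  75  73  72
  71  65  59  40  27  31]
198 [167 164 141 108 101  82  41  21  32  64  77  73  75  74  73  71  68  66
  70  64  47  29  31  30]
199 [131 102  85  86 101  74  26  17  59  79  75  72  76  76  75  73  71  68
  64  52  40  30  27  30]
200 [86 84 84 89 99 93 70 54 84 94 81 75 73 74 77 71 67 68 59 41 30 27 31 29]
201 [ 86  85  83  91 100 104 108 104 103  98  85  73  71  75  75  71  66  63
  46  31  32  27  28  32]
202 [ 89  86  82  88 101 106 107 105 101 100  87  76  74  76  72  71  68  52
  33  28  28  32  26  35]
203 [ 87  80  82  87 103 107 104 103 102  97  87  77  73  77  69  69  62  38
  28  35  28  32  30  72]
```

Run:
```python
from h import *
p=np.load("p.npy")
def sol(uv,x):
    return least_squares(lambda v:proj("side",stand(p,(x,v[0],v[1])))[0]-uv,[0,.2]).x
for x in(-.043,-.047,-.051,-.056):
    print(x,"front-right",sol([317.6,190.4],x).round(4),"far-right",sol([327.3,175.3],x).round(4))
for x in (-.018,-.027,-.029,-.033): print(x,"front-left",sol([311.6,189.6],x).round(4))
for z in(.17,.198): print(proj("side",stand(p,[(-.03,0,z),(-.03,-.04,z)])).round(1))
```

```text
-0.043 front-right [0.0138 0.2048] far-right [-0.0624  0.209 ]
-0.047 front-right [0.0265 0.2122] far-right [-0.0487  0.2163]
-0.051 front-right [0.0393 0.2196] far-right [-0.035   0.2236]
-0.056 front-right [0.0552 0.2288] far-right [-0.0179  0.2328]
-0.018 front-left [-0.0159  0.1867]
-0.027 front-left [0.0114 0.2025]
-0.029 front-left [0.0175 0.206 ]
-0.033 front-left [0.0296 0.2131]
[[313.9 199.2]
 [319.  191.9]]
[[314.2 189.3]
 [319.4 182.1]]
```

>>> {"method": "play_rows", "body": {
  "steps": [
    [0, -0.12, 0, 0, 0, 0, 8],
    [0, -0.24, 0, 0, 0, 0, 8],
    [0, -0.32, 0, 0, 0, 0, 8],
    [0, -0.32, 0, 0, 0, 0, 8]
  ]
}}

```text
time: 5.02
tool_pos: [0.5192, -0.0712, 0.25]
ee_rot: [-0.064, 0.066, 0.705, -0.703]
contact_force: [8.3, 8.3, -12.4]
width: 0.0146
```

```bash
cat > big.py <<'E'
from h import *
import sys
b=sum(vision.get_image("side")[:,:,::-1].astype(float) for i in range(4))/4
a=b[170:205,306:332]
a=255*(np.clip(a/255,0,1)**0.55); a=np.clip((a-50)*1.6,0,255).astype(np.uint8)
cv2.imwrite(sys.argv[1],cv2.resize(a,None,fx=16,fy=16,interpolation=cv2.INTER_NEAREST))
for y in range(176,193): print(y,b[y,308:325].mean(axis=1).astype(int))
E
python3 m1.py; python3 big.py pics/big5.png;python3 m1.py
```

```text
t 5.0167 pos [ 0.5192 -0.0712  0.25  ] shift [ 0.06 -2.    0.06] turn [ 0.02  0.01 -0.02] F [  8.3   8.3 -12.4] w 0.0146
176 [117 143 143 142 142 141 142 141 142 143 143 132 113  86  73  72  54]
177 [118 144 142 143 141 140 141 142 143 146 136 153 127  74  77  73  55]
178 [118 144 142 142 142 142 142 142 144 146 162 134  81  77  77  72  53]
179 [114 140 142 143 141 142 142 143 145 133 107  85  76  77  77  61  42]
180 [ 78 117 137 135 138 139 140 144 145 132 107  86  76  77  66  48  32]
181 [ 79  82  90  98 111 122 132 139 139 126 104  87  77  71  54  36  31]
182 [69 70 73 76 79 79 82 90 82 74 87 86 71 53 38 35 59]
183 [ 74  74  82  83  73  68  68  63  47  59  82  83  65  51  38  41 114]
184 [ 79  88 123 137 109  76  65  43  12  47  78  80  65  45  36  77 121]
185 [ 89 124 139 119  85  72  50  22  18  46  75  76  55  35  49  65  92]
186 [122 140 127  93  70  60  47  37  35  42  61  55  33  40  66  70  64]
187 [140 139 110  77  69  57  44  42  41  55  54  38  32  54  72  73  65]
188 [138 118  85  61  73  76  68  58  52  57  45  32  47  70  77  73  66]
189 [118  84  70  65  52  56  62  74  64  38  35  43  66  76  76  71  66]
190 [92 71 70 63 49 45 45 40 37 32 39 64 76 79 78 74 68]
191 [78 69 70 67 67 64 60 58 46 35 57 74 76 77 76 71 67]
192 [69 71 73 69 66 65 64 66 58 56 71 77 76 76 76 71 65]
t 5.2167 pos [ 0.5192 -0.0712  0.2497] shift [ 0.06 -2.01  0.06] turn [ 0.02  0.01 -0.02] F [  9.4   7.8 -11.3] w 0.0146
```

View pics/big5.png

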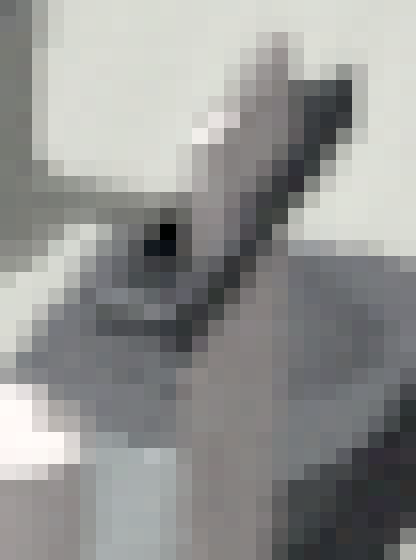

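>>> {"method": "play_rows", "body": {
  "steps": [
    [0, -0.05, 0, 0, 0, 0, 8],
    [0, -0.05, 0, 0, 0, 0, 8],
    [0, -0.05, 0, 0, 0, 0, 8],
    [0, -0.05, 0, 0, 0, 0, 8]
  ]
}}

```text
time: 5.55
tool_pos: [0.5192, -0.0712, 0.2509]
ee_rot: [-0.064, 0.066, 0.705, -0.703]
contact_force: [8.4, 7.5, -13.8]
width: 0.0148
```

```bash
python3 m1.py; python3 big.py pics/big6.png;python3 m1.py
```

```text
t 5.55 pos [ 0.5192 -0.0712  0.2509] shift [ 0.06 -1.97  0.06] turn [ 0.03  0.01 -0.02] F [  8.4   7.5 -13.8] w 0.0148
176 [118 143 142 143 142 141 142 142 143 143 143 131 112  86  74  72  55]
177 [118 143 143 142 142 141 140 141 144 144 136 152 127  75  76  73  54]
178 [117 143 143 142 142 142 142 141 143 147 163 134  83  78  76  72  55]
179 [112 140 139 142 142 140 143 143 143 133 106  84  77  76  75  62  41]
180 [ 77 108 123 131 136 137 140 141 144 132 108  87  77  78  66  46  30]
181 [ 76  78  81  82  89  96 112 126 133 113  92  86  77  69  53  35  33]
182 [68 68 72 74 72 76 77 80 65 69 87 84 69 52 42 35 58]
183 [ 75  81  98 101  91  78  64  52  27  51  80  83  65  50  39  38 111]
184 [ 79  87 121 138 119  85  61  37  13  48  76  78  65  44  32  76 121]
185 [ 90 123 139 117  86  72  45  21  13  47  70  72  54  36  49  66  90]
186 [122 141 128  93  70  56  42  34  32  47  64  54  35  40  66  71  63]
187 [142 137 112  75  68  56  45  42  40  54  55  40  31  55  72  71  63]
188 [139 117  85  61  72  77  69  60  51  56  43  31  48  69  77  71  65]
189 [117  84  71  65  52  55  62  73  66  40  34  44  66  76  77  71  67]
190 [94 70 70 61 50 46 43 42 35 34 40 67 77 76 77 74 67]
191 [77 71 70 65 65 66 59 59 48 36 56 74 77 75 78 73 67]
192 [71 70 70 67 68 64 65 65 57 57 72 77 77 77 76 71 64]
t 5.75 pos [ 0.5192 -0.0712  0.2509] shift [ 0.06 -1.97  0.06] turn [ 0.02  0.01 -0.02] F [  9.7   7.8 -12.4] w 0.015
```

View pics/big6.png

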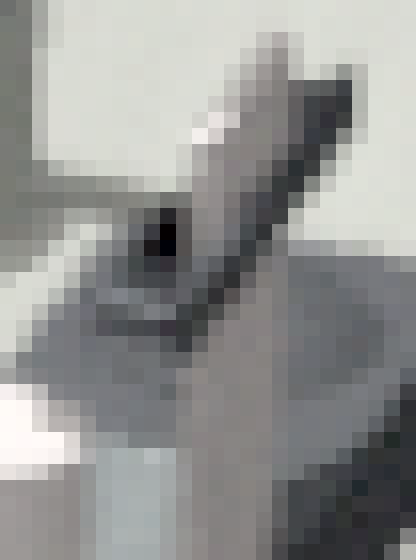

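>>> {"method": "play_rows", "body": {
  "steps": [
    [0, 0, 0, 0, 0, 0, 8],
    [0, 0, 0, 0, 0, 0, 8],
    [0, 0, 0, 0, 0, 0, 8],
    [0, 0, 0, 0, 0, 0, 8],
    [0, 0, 0, 0, 0, 0, 8],
    [0, 0, 0, 0, 0, 0, 8],
    [0, 0, 0, 0, 0, 0, 8],
    [0, 0, 0, 0, 0, 0, 8]
  ]
}}

```text
time: 6.42
tool_pos: [0.5192, -0.0712, 0.2509]
ee_rot: [-0.064, 0.066, 0.705, -0.703]
contact_force: [9.1, 6.9, -13.2]
width: 0.0147
```

>>> {"method": "play_rows", "body": {
  "steps": [
    [0, 0, 0, 0, 0, 0, 8],
    [0, 0, 0, 0, 0, 0, 8],
    [0, 0, 0, 0, 0, 0, 8],
    [0, 0.3, 0, 0, 0, 0, 8],
    [0, 0.6, 0, 0, 0, 0, 8],
    [0, 0.9, 0, 0, 0, 0, 8],
    [0, 1.2, 0, 0, 0, 0, 8],
    [0, 1.4, 0, 0, 0, 0, 8]
  ]
}}

```text
time: 7.08
tool_pos: [0.5193, -0.0712, 0.2158]
ee_rot: [-0.064, 0.066, 0.705, -0.703]
contact_force: [5.5, 7.6, -3.9]
width: 0.0148
```

```bash
python3 m1.py
```

```text
t 7.0833 pos [ 0.5193 -0.0712  0.2158] shift [ 0.06 -3.37  0.06] turn [ 0.02  0.01 -0.02] F [ 5.5  7.6 -3.9] w 0.0148
```

>>> {"method": "play_rows", "body": {
  "steps": [
    [0, 0.1, 0, 0, 0, 0, 8],
    [0, 0.1, 0, 0, 0, 0, 8],
    [0, 0.1, 0, 0, 0, 0, 8],
    [0, 0.1, 0, 0, 0, 0, 30],
    [0, 0.1, 0, 0, 0, 0, 50],
    [0, 0.1, 0, 0, 0, 0, 50],
    [0, 0.0, 0, 0, 0, 0, 50]
  ]
}}

```text
time: 7.67
tool_pos: [0.518, -0.073, 0.2154]
ee_rot: [0.066, -0.065, -0.704, 0.704]
contact_force: [-1.6, -0.3, -0.1]
width: 0.0498
```

```bash
python3 m1.py; python3 big.py pics/big7.png | tail -3
python3 - <<'E'
from h import *
b=vision.get_image("side")[:,:,::-1]; 
for y in range(193,202): print(y,b[y,308:320].mean(axis=1).astype(int))
E
```

```text
t 7.6667 pos [ 0.518  -0.073   0.2154] shift [ 0.03 -3.38 -0.01] turn [-0.   -0.    0.01] F [-1.6 -0.3 -0.1] w 0.0498
190 [69 72 70 62 50 41 41 41 38 35 40 67 78 77 77 75 69]
191 [68 71 71 67 65 66 59 58 49 36 57 74 78 76 77 74 66]
192 [71 72 72 69 66 65 65 67 57 58 72 77 77 78 76 71 64]
193 [85 80 78 77 75 67 68 68 63 75 82 80]
194 [84 74 82 76 82 82 81 74 49 67 81 79]
195 [78 76 74 71 70 71 76 62 51 73 80 79]
196 [111 105  99  87  69  71  60  38   9  62  80  78]
197 [166 138 101  96  93  85  51  16  24  63  78  78]
198 [104 104  95  97 105  82  38  14  25  63  78  76]
199 [ 97  91  84  90 102  77  19  19  59  82  78  79]
200 [ 86  86  82  91 102  95  69  60  85  91  78  77]
201 [ 85  84  83  88 103 108 108 105  96  88  79  74]
```

View pics/big7.png

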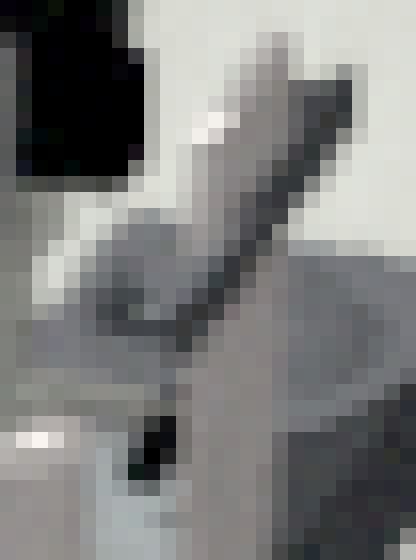

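```bash
cat > m2.py <<'E'
from h import *
p=np.load("p.npy"); x=np.array([np.cos(p[2]),np.sin(p[2]),0])
L=stand(p,(.0835,-.141,.147))[0]; print(L)
for sg in(1,-1):
  move([L[0],L[1],.21],sg*x)
print(bot.get_state()['joints'].round(2))
E
python3 m2.py
```

```text
[ 0.57715698 -0.20683578  0.147     ]
t 7.9167 pos [ 0.5182 -0.0728  0.2156] shift [-3.3   0.23  4.84] turn [ -0. -18.  -0.] F [0.6 0.4 0. ] w 0.0503
t 7.9167 pos [ 0.5182 -0.0728  0.2156] shift [-3.3   0.23  4.84] turn [ 0. 18. -0.] F [0.6 0.4 0. ] w 0.0503
[ 0.31  0.23 -0.33  1.96  0.09  0.97 -1.82]
```

>>> {"method": "play_rows", "body": {
  "steps": [
    [0, -0.8, 0, 0, 0, 0, 50],
    [0, -1.8, 0, 0, 0, 0, 50],
    [0, -2.6, 0, 0, -1.2, 0, 50],
    [-0.2, -2.8, 0.3, 0, -2.4, 0, 50],
    [-0.6, -2.8, 0.9, 0, -3.6, 0, 50],
    [-1.0, -2.8, 1.6, 0, -4.8, 0, 50],
    [-1.5, -2.8, 2.4, 0, -6.0, 0, 50],
    [-2.0, -2.8, 3.1, 0, -7.2, 0, 50]
  ]
}}

```text
time: 8.58
tool_pos: [0.5532, -0.1594, 0.2857]
ee_rot: [-0.157, 0.157, -0.689, 0.69]
contact_force: [0.7, -0.8, -0.4]
width: 0.0499
```

```bash
python3 m2.py
```

```text
[ 0.57715698 -0.20683578  0.147     ]
t 8.5833 pos [ 0.5532 -0.1594  0.2857] shift [-0.04  3.03  2.13] turn [ -0.   -10.74   0.  ] F [ 0.7 -0.8 -0.4] w 0.0499
t 8.5833 pos [ 0.5532 -0.1594  0.2857] shift [-0.04  3.03  2.13] turn [-0.   25.26 -0.  ] F [ 0.7 -0.8 -0.4] w 0.0499
[ 0.46  0.25 -0.34  1.76  0.09  1.14 -1.04]
```

>>> {"method": "play_rows", "body": {
  "steps": [
    [0, 0, 0.4, 0, -1.3, 0, 50],
    [0, 0, 0.8, 0, -2.7, 0, 50],
    [0, 0, 1.2, 0, -4.0, 0, 50],
    [0, 0, 1.6, 0, -5.4, 0, 50],
    [0, 0, 1.9, 0, -6.7, 0, 50],
    [-0.04, 0, 2.13, 0, -8.1, 0, 50],
    [-0.04, 0, 2.13, 0, -9.4, 0, 45],
    [-0.04, 0, 2.13, 0, -10.74, 0, 45]
  ]
}}

```text
time: 9.25
tool_pos: [0.5769, -0.2062, 0.2852]
ee_rot: [0.452, -0.452, 0.544, -0.544]
contact_force: [0.2, 0.0, 0.9]
width: 0.0453
```

```bash
python3 m2.py
```

```text
[ 0.57715698 -0.20683578  0.147     ]
t 9.25 pos [ 0.5769 -0.2062  0.2852] shift [0.02 3.01 0.02] turn [ 0.01 -0.   -0.  ] F [0.2 0.  0.9] w 0.0453
t 9.25 pos [ 0.5769 -0.2062  0.2852] shift [0.02 3.01 0.02] turn [0.0e+00 3.6e+01 1.0e-02] F [0.2 0.  0.9] w 0.0453
[ 0.61  0.33 -0.46  1.68  0.16  1.18 -0.08]
```

>>> {"method": "play_rows", "body": {
  "steps": [
    [0, 0.8, 0, 0, 0, 0, 45],
    [0, 1.8, 0, 0, 0, 0, 45],
    [0, 2.6, 0, 0, 0, 0, 45],
    [0, 3.2, 0, 0, 0, 0, 45],
    [0, 3.2, 0, 0, 0, 0, 45]
  ]
}}

```text
time: 9.67
tool_pos: [0.5753, -0.2055, 0.2024]
ee_rot: [0.449, -0.451, 0.547, -0.544]
contact_force: [0.2, 0.3, 0.5]
width: 0.045
```

```bash
python3 m2.py
python3 - <<'E'
from h import *
a=vision.get_image("side")[:,:,::-1][130:220,260:350]; cv2.imwrite("pics/s8.png",cv2.resize(cv2.convertScaleAbs(a,alpha=1.5),None,fx=6.6,fy=6.6,interpolation=cv2.INTER_CUBIC))
a=vision.get_image("top")[:,:,::-1][170:255,265:380]; cv2.imwrite("pics/t8.png",cv2.resize(cv2.convertScaleAbs(a,alpha=1.5),None,fx=6.5,fy=6.5,interpolation=cv2.INTER_CUBIC))
E
```

```text
[ 0.57715698 -0.20683578  0.147     ]
t 9.6667 pos [ 0.5753 -0.2055  0.2024] shift [ 0.04 -0.31  0.08] turn [ 0.05 -0.06 -0.01] F [0.2 0.3 0.5] w 0.045
t 9.6667 pos [ 0.5753 -0.2055  0.2024] shift [ 0.04 -0.31  0.08] turn [1.000e-02 3.594e+01 8.000e-02] F [0.2 0.3 0.5] w 0.045
[ 0.59  0.4  -0.45  1.77  0.2   1.02 -0.12]
```

View pics/s8.png

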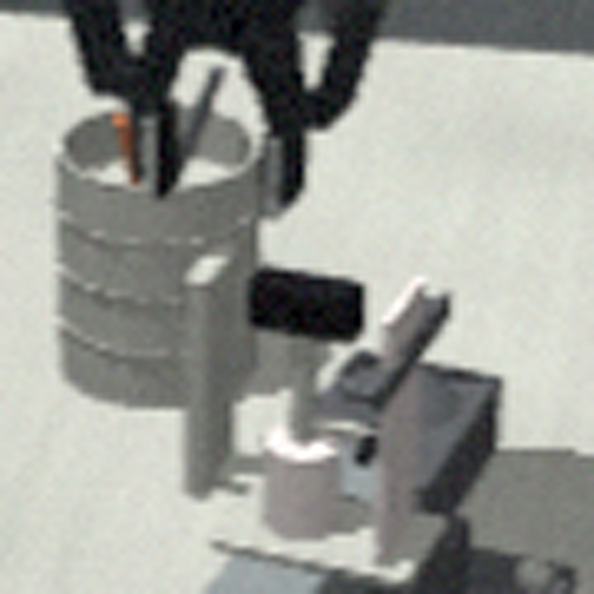

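>>> {"method": "play_rows", "body": {
  "steps": [
    [0.04, 0.6, 0.14, 0, 0, 0, 45],
    [0.04, 1.3, 0.14, 0, 0, 0, 45],
    [0.04, 1.9, 0.14, 0, 0, 0, 45],
    [0.04, 2.3, 0.14, 0, 0, 0, 45],
    [0.04, 2.42, 0.14, 0, 0, 0, 45],
    [0.04, 2.42, 0.14, 0, 0, 0, 30]
  ]
}}

```text
time: 10.27
tool_pos: [0.5802, -0.2074, 0.145]
ee_rot: [0.45, -0.45, 0.545, -0.545]
contact_force: [0.3, 0.2, -0.6]
width: 0.0341
```

```bash
python3 m2.py
python3 - <<'E'
from h import *
a=vision.get_image("side")[:,:,::-1][130:220,260:350]; cv2.imwrite("pics/s9.png",cv2.resize(cv2.convertScaleAbs(a,alpha=1.5),None,fx=6.6,fy=6.6,interpolation=cv2.INTER_CUBIC))
E
```

```text
[ 0.57715698 -0.20683578  0.147     ]
t 10.2667 pos [ 0.5802 -0.2074  0.145 ] shift [ 0.   -2.6  -0.12] turn [ 0.   -0.06 -0.  ] F [ 0.3  0.2 -0.6] w 0.0341
t 10.2667 pos [ 0.5802 -0.2074  0.145 ] shift [ 0.   -2.6  -0.12] turn [0.000e+00 3.594e+01 1.000e-02] F [ 0.3  0.2 -0.6] w 0.0341
[ 0.57  0.47 -0.43  1.81  0.24  0.92 -0.16]
```

View pics/s9.png

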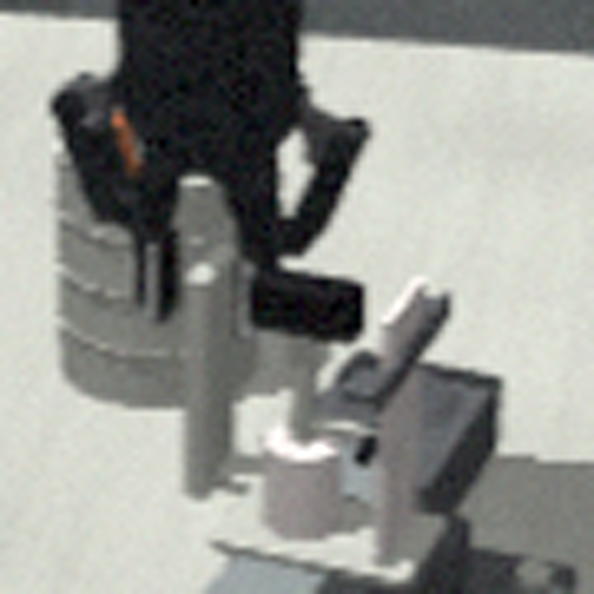

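>>> {"method": "play_rows", "body": {
  "steps": [
    [0, 0, 0, 0, 0, 0, 15],
    [0, 0, 0, 0, 0, 0, 8],
    [0, 0, 0, 0, 0, 0, 5],
    [0, 0, 0, 0, 0, 0, 5],
    [0, 0, 0, 0, 0, 0, 5]
  ],
  "squeeze": 80
}}

```text
time: 10.73
tool_pos: [0.5802, -0.2074, 0.1462]
ee_rot: [-0.45, 0.45, -0.545, 0.546]
contact_force: [-4.2, 1.5, 7.5]
width: 0.0108
```

```bash
python3 m2.py
```

```text
[ 0.57715698 -0.20683578  0.147     ]
t 10.7333 pos [ 0.5802 -0.2074  0.1462] shift [ 0.   -2.55 -0.12] turn [-0.01 -0.06  0.  ] F [-4.2  1.5  7.5] w 0.0108
t 10.7333 pos [ 0.5802 -0.2074  0.1462] shift [ 0.   -2.55 -0.12] turn [-1.000e-02  3.594e+01 -1.000e-02] F [-4.2  1.5  7.5] w 0.0108
[ 0.57  0.46 -0.43  1.81  0.24  0.92 -0.16]
```

>>> {"method": "play_rows", "body": {
  "steps": [
    [0, 0, 0.2, 0, 0, 0, 5],
    [0, 0, 0.4, 0, 0, 0, 5],
    [0, 0, 0.6, 0, 0, 0, 5],
    [0, 0, 0.8, 0, 0, 0, 5],
    [0, 0, 0.85, 0, 0, 0, 5],
    [0, 0, 0.85, 0, 0, 0, 5]
  ]
}}

```text
time: 11.23
tool_pos: [0.6007, -0.2114, 0.1461]
ee_rot: [0.45, -0.451, 0.545, -0.545]
contact_force: [-9.7, 2.2, 11.2]
width: 0.0108
```

```bash
cat > m3.py <<'E'
from h import *
import sys
p=np.load("p.npy"); th=float(sys.argv[1])
c,s=np.cos(p[2]),np.sin(p[2]); st=bot.get_state()
Rs=R.from_euler('z',p[2]).as_matrix()
loc=Rs.T@(st['tool_pos']-[p[0],p[1],0]); F=Rs.T@st['contact_force']
R0=R.from_quat(st['ee_rot'],scalar_first=True).as_matrix()
print("t",st['time'],"stand pos",loc.round(4),"F stand",F.round(1),"w",st['width'],"\n",(Rs.T@R0).round(3))
# reference at grasp: TCP in stand frame
try: ref=np.load("ref.npy")
except Exception: ref=loc; np.save("ref.npy",ref)
piv=np.array([0,.16,.10])
# rising of -y end = rotation about -x
Q=R.from_rotvec([-th,0,0]).as_matrix()
tgt=piv+Q@(ref-piv); tgt[0]=ref[0]
Rt=Q@np.array([[0,0,1],[-1,0,0],[0,-1,0]])  # tool x=-y stand? checked below
if (Rs.T@R0)[1,0]>0: Rt=Q@np.array([[0,0,1],[1,0,0],[0,1,0]])
d=R0.T@Rs@(tgt-loc)/.025
w=np.degrees(R.from_matrix((Rs.T@R0).T@Rt).as_rotvec())/5
print("target",tgt.round(4),"shift",d.round(2),"turn",w.round(2))
E
python3 m3.py 0
```

```text
t 11.2333 stand pos [ 0.1074 -0.1412  0.1461] F stand [-9.9  0.4 11.2] w 0.010780642072706556 
 [[-0.005 -0.001  1.   ]
 [-1.    -0.    -0.005]
 [ 0.    -1.    -0.001]]
target [ 0.1074 -0.1412  0.1461] shift [0. 0. 0.] turn [ 0.01 -0.06  0.  ]
```

```bash
for t in 0.07 0.14 0.215 0.285; do python3 m3.py $t | tail -1; done
```

```text
target [ 0.1074 -0.1372  0.1671] shift [-0.16 -0.84 -0.  ] turn [ 0.01 -0.06 -0.8 ]
target [ 0.1074 -0.1318  0.1877] shift [-0.37 -1.66 -0.  ] turn [ 0.01 -0.06 -1.6 ]
target [ 0.1074 -0.1244  0.2093] shift [-0.67 -2.53 -0.01] turn [ 0.02 -0.06 -2.46]
target [ 0.1074 -0.1161  0.2289] shift [-1.   -3.31 -0.01] turn [ 0.02 -0.06 -3.26]
```

>>> {"method": "play_rows", "body": {
  "steps": [
    [-0.03, -0.2, 0, 0, 0, -0.2, 5],
    [-0.07, -0.4, 0, 0, 0, -0.4, 5],
    [-0.11, -0.6, 0, 0, 0, -0.6, 5],
    [-0.16, -0.84, 0, 0, 0, -0.8, 5],
    [-0.21, -1.05, 0, 0, 0, -1.0, 5],
    [-0.26, -1.25, 0, 0, 0, -1.2, 5],
    [-0.32, -1.46, 0, 0, 0, -1.4, 5],
    [-0.37, -1.66, 0, 0, 0, -1.6, 5]
  ]
}}

```text
time: 11.9
tool_pos: [0.6007, -0.2024, 0.1863]
ee_rot: [-0.41, 0.488, -0.513, 0.575]
contact_force: [-10.5, 1.2, -5.2]
width: 0.011
```

```bash
python3 m3.py 0.14; python3 m3.py 0.285|tail -1;  python3 - <<'E'
from h import *
a=vision.get_image("side")[:,:,::-1][130:250,235:355]; cv2.imwrite("pics/s10.png",cv2.resize(cv2.convertScaleAbs(a,alpha=1.5),None,fx=5,fy=5,interpolation=cv2.INTER_CUBIC))
E
```

```text
t 11.9 stand pos [ 0.1058 -0.1323  0.1863] F stand [-10.6  -0.8  -5.2] w 0.010963395576470797 
 [[-0.006 -0.005  1.   ]
 [-0.99  -0.14  -0.006]
 [ 0.14  -0.99  -0.004]]
target [ 0.1074 -0.1318  0.1877] shift [-0.01 -0.06  0.06] turn [ 0.05 -0.07  0.01]
target [ 0.1074 -0.1161  0.2289] shift [-0.4  -1.78  0.05] turn [ 0.06 -0.06 -1.65]
```

View pics/s10.png

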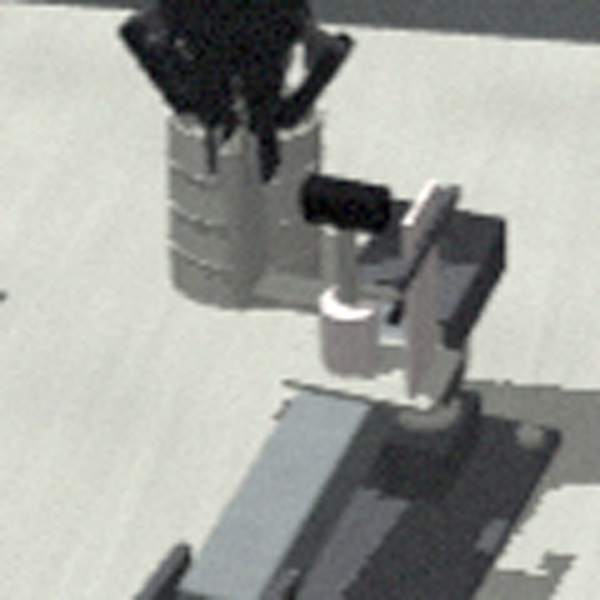

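>>> {"method": "play_rows", "body": {
  "steps": [
    [-0.05, -0.25, 0.02, 0, 0, -0.25, 5],
    [-0.1, -0.5, 0.04, 0, 0, -0.5, 5],
    [-0.16, -0.75, 0.05, 0, 0, -0.75, 5],
    [-0.22, -1.0, 0.05, 0, 0, -1.0, 5],
    [-0.28, -1.25, 0.05, 0, 0, -1.2, 5],
    [-0.33, -1.5, 0.05, 0, 0, -1.4, 5],
    [-0.38, -1.7, 0.05, 0, 0, -1.6, 5],
    [-0.4, -1.78, 0.05, 0, 0, -1.65, 5]
  ]
}}

```text
time: 12.62
tool_pos: [0.6053, -0.1866, 0.2295]
ee_rot: [-0.367, 0.524, -0.477, 0.603]
contact_force: [-11.2, -0.6, -6.4]
width: 0.0106
```

>>> {"method": "play_rows", "body": {
  "steps": [
    [0, 0, 0, 0, 0, 0, 5],
    [0, 0, 0, 0, 0, 0, 5],
    [0, 0, 0, 0, 0, 0, 5],
    [0, 0, 0, 0, 0, 0, 5]
  ]
}}

```text
time: 12.95
tool_pos: [0.6052, -0.187, 0.2287]
ee_rot: [-0.367, 0.524, -0.477, 0.603]
contact_force: [-10.5, 0.3, -5.1]
width: 0.0109
```

```bash
python3 m3.py 0.285
python3 - <<'E'
from h import *
a=vision.get_image("side")[:,:,::-1][100:250,235:385]; cv2.imwrite("pics/s11.png",cv2.resize(cv2.convertScaleAbs(a,alpha=1.5),None,fx=4,fy=4,interpolation=cv2.INTER_CUBIC))
a=vision.get_image("top")[:,:,::-1]; cv2.imwrite("pics/t11.png",cv2.convertScaleAbs(a,alpha=1.5))
print(bot.get_state()['dq'].round(3))
E
```

```text
t 12.95 stand pos [ 0.1074 -0.1163  0.2287] F stand [-10.4  -1.6  -5.1] w 0.010886048894590807 
 [[-0.005 -0.005  1.   ]
 [-0.96  -0.28  -0.007]
 [ 0.28  -0.96  -0.003]]
target [ 0.1074 -0.1161  0.2289] shift [-0.01 -0.01  0.  ] turn [ 0.06 -0.06 -0.01]
[-0.001 -0.    -0.002  0.002 -0.002  0.002  0.   ]
```

View pics/s11.png

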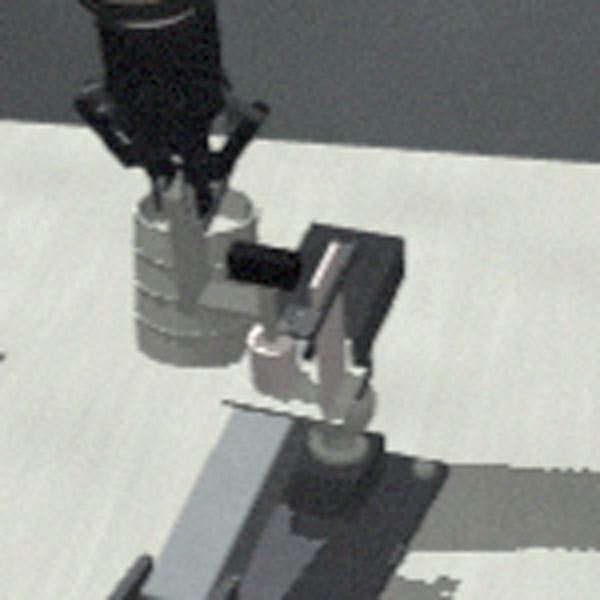

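View pics/t11.png

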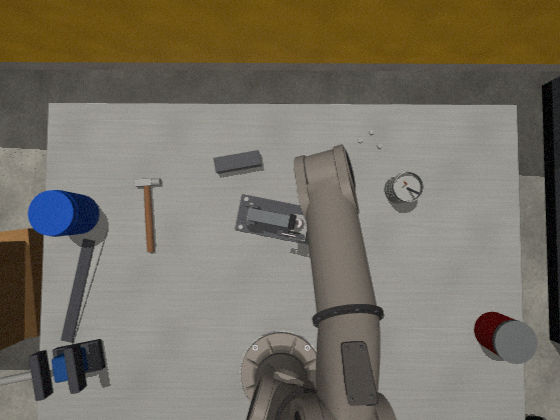

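Run:
```python
from h import *
p=np.load("p.npy")
for th in (.265,.285,.305):
    Q=R.from_rotvec([-th,0,0]).as_matrix(); o=np.array([0,.16,.1])
    f=lambda v:proj("side",stand(p,(o+Q@(np.array(v)-o))))[0]
    print(th,((f((0,-.02,.22))-[235,100]+.5)*4).round(1),((f((-.033,-.17,.12))-[235,100]+.5)*4).round(1),"lift",(o+Q@(np.array([0,-.14,.085])-o))[2]-.085)
```

```text
0.265 [264.5 267.6] [397.9 246.9] lift 0.07909639293163738
0.285 [262.7 265.6] [397.4 239.7] lift 0.0849523105987272
0.305 [260.8 263.8] [396.9 232.6] lift 0.09078024827426258
```

```bash
python3 -c "
from workcell import bot
print(bot.job_done())"
```

```text
the job is handed in; nothing more can be done
None
```

The hitch was checked and uncoupled in the order asked. I handed the job in at about 13 s with the tongue held up and the arm at rest.

- **Gauge check:** I pulled the gauge up about 36.4 mm and held it about 1.2 s. In the side image the pointer looked level with the clip. My estimates of the clip level ranged from about 35 to 39 mm of pull, so level is good to 1–2 mm at best. I then lowered it, and the image showed the pointer back at the rows where it started.
- **Latch:** I pulled it about 21 mm (the spring force of about 10 N agrees) and kept it out while lifting.
- **Lift:** The tongue is at about 0.285 rad, which puts the socket about 85 mm above its seat. The arm pose and the side image agree on that angle. The grip is firm, with the jaws 10.9 mm apart on the handle.
- **Bystanders:** In the last top image the offcut, can and hammer are where they started.

The main doubt is the clip level, because the clip is only a few pixels tall and hard to read in the side view. No other check failed.

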